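# Set a cross-slide to a setting block with the backlash out

### The arm

A 6-joint arm with a two-finger parallel gripper is mounted at the origin on the work surface. World frame = base frame: x ahead of the robot, y to its left, z up, the work surface at z = 0. Lengths are in m, angles in rad, forces in N, time in s.
With the tool pointing down it reaches from about 0.35 to 0.85 m from the base axis. Payload 8.1 kg.
Tool frame: the origin (TCP) lies between the finger pads; the fingertips stand 17 mm ahead of it and the grasp point (between the pads) lies 2 mm behind it; z points along the fingers, y is the direction in which the jaws open and shut (so a half turn about z gives the same grasp; the last joint's range is limited). The gripper opens to 85 mm and grips with 20 to 120 N. Pads are 22 mm wide; open, the fingers measure 114 mm over their backs; the gripper's body (76 mm by 85 mm) begins 54 mm behind the grasp point. The pads swing forward as they close: fully open they stand 13 mm farther back than shut.
Start: joints at [1.127, 0.13, 1.488, -0, 1.523, -0.085], TCP at [0.211, 0.562, 0.248] pointing down, gripper open.
Joint ranges: [-2.96, 2.96], [-0.89, 2.26], [0.02, 2.5], [-1.34, 4.48], [0, 2.73], [-2.66, 2.66]. Speed limits (rad/s): [2.39, 2.39, 2.79, 3.14, 3.14, 3.14].

### API

Orientations are given as a 3x3 rotation matrix whose columns are the frame's x, y, z axes.
In Python, from rig import arm, viewer, workorder gives the robot as it stands.
- The arm moves only by the shell command python3 -m handwheel 'ROWS' [FORCE]. ROWS is JSON, a list that holds one entry, the list of rows, each a list of 7 numbers: the opening, from -1 (shut) to 1 (fully open), so that 0 is half open, then the shift along the tool's x, y, z scaled (see below), then the turn, a rotation vector about the tool's x, y, z scaled (see below). In form: [[[fingers, x, y, z, wx, wy, wz], ...]]. A call has exactly 10 rows; each row shifts and turns the pose as measured when the row begins, along the tool's axes as they then stand; what a row does not reach is not made up. The controller multiplies each number of a shift by 250 mm and each number of a turn by 360 degrees. A row lasts 1/10 s, in which the tool goes at most 50 mm and 8.59 degrees, less where a joint would pass 70% of its speed; a pose out of reach is approached as far as the arm can. A call with a number of a shift or a turn outside -1 to 1 is refused whole. A call with a gripper value outside its range is refused whole. The fingers move at their own pace and stop on an object; FORCE is the grip in N (left out, the last holds). Time passes only in rows, so rows that do not move let the fingers close, or fill a call up. It gives the time, the measured TCP pose, the force and the opening at its end, in the units of the state.
- arm.state(): the state, without advancing time (a new reading comes with each control period).
- viewer.grab_frame(name): name is "side" or "top"; returns the picture (400x640x3 uint8, red, green, blue); there is no depth.
- viewer.calibration(name): a dict with "K" (3x3 intrinsics, pixels), "k1" (the pictures are not rectified: a ray, as slopes to the right and down, at radius r is drawn at 1 + k1 r^2 times it, then the intrinsics apply), "R" (3x3) and "t" (3): a world point X has camera coordinates R X + t. Camera axes: x right, y down, z forward; pixel columns grow to the right and rows downward; lengths in m; the calibration is good to about 2 mm. A picture is of the moment at which its call begins. calibration takes no time and is no camera call.
- workorder.hand_in(): hands the job in, once; it reports no verdict.
Trained networks look in the newest picture that a camera, given by its name, has taken for a name from the list of things; names that differ only in an ending like _2 or _b are one class to them, and where a whole thing is asked for, a point or a joint stands for the part that bears it (a point fixed in the world has none). Each returns a list of dicts, best first, with "p" (0 to 1); they miss things now and then, are a little off and sometimes report something else, mostly with a low value. They report only what shows in the picture. A call takes as long as a camera call. They do not tell look-alikes from the thing itself.
- viewer.search_frame(camera, thing): "point" ([column, row] in pixels, amid what is visible of it).
The state is a dict: "t": time; "q": joint angles; "qd": joint speeds; "joint_efforts": joint torques, N m; "eef_pos": TCP position; "tool_rot": TCP orientation; "ft_force": force on the tool from outside, world axes, zero at the start; "wrist_torque": the same for the moment, N m; "grip_width": opening from 0.0 (shut) to 1.0 (fully open).
Only numpy, scipy, OpenCV 4.12 (cv2) and the standard library are available. Lean on these libraries where they do the work, as an engineer would, in place of code of your own. Each camera call takes 0.05 s, during which the arm holds its last target. There are 200 camera calls.

### The job

Set the small cross-slide to the steel setting block. With the crank, wind the carriage back until the gap between its nose and the end stop is clearly wider than the block's 25 mm, stand the block upright on the slide's base in that gap, and let go of it; then wind the carriage forward, through the lost motion of the worn nut, until you feel the nose nip the block firmly against the stop: held by about 50 N once the crank is let go (30 to 80 will do, never over 120), with the nut still pushing forward. If you overdo it, wind right back and come up again, because backing off a little only opens the slack. Let go of the crank, leave the block there, and do not knock the other things about.

Things in the scene. Friction and masses are not known exactly. Their poses are not given: they have to be found in the camera images.
- slide: Small aluminium cross-slide bolted to the bench: base 190 x 330 x 12 mm, end plates to 80 mm high. Origin: bench height, under the screw, at mid-length (base from x = -60 to +130 mm). Its y axis runs along the screw: crank at the -y end, carriage moves along y; z up. Along x = +100 mm (far side) lie nose, gap and stop, over the bare base, whose top is 12 mm high.
- crank_axis (a point): Point on the screw's axis in the plane of the handle's middle: x = 0, y = -203 mm of the slide, 68 mm high. Fixed. Inboard of the handle: crank arm y = -174 to -182 mm, dial collar of radius 16 mm, end plate face at y = -156.
- crank (a joint): Crank angle, rad: 0 = handle straight above the screw; grows clockwise seen from the crank end looking along +y (handle goes from the top towards +x of the slide). Starts within +-0.6; stops after 3 turns. A turn forward (clockwise) drives the nut 20 mm to +y. At the handle: about 5 N in the slack, 8 N driving the carriage, 1 N more per 10 N of nip, a fifth of which is lost on letting go.
- handle (a point): Middle of the crank's handle: steel sleeve, 13 mm diameter, 38 mm long, turning freely on its pin, which is parallel to the screw and points to -y. It runs on a circle of 30 mm radius about crank_axis in the upright x-z plane of the slide, 38 to 98 mm above the bench.
- carriage: Carriage: aluminium plate 100 x 115 mm, top 94 mm high, with a clamped circuit board (to 111 mm), x = -50 to +50 mm of the slide. Moves along y only; about 40 N of friction holds it. A bracket at its +y end carries the nose. Origin 55 mm on the -y side of the nose's face.
- nose (a point): Centre of the nose's flat face, which looks to +y: steel, 24 mm wide (x), 18 to 54 mm high; this point 36 mm high. Its bracket runs from the carriage to the nose, 23 mm and more behind this face, 16 to 58 mm high.
- stop_face (a point): Centre of the end stop's flat face, which looks to -y, opposite the nose: steel, 24 mm wide, 13 to 55 mm high; this point 36 mm high. Clamped to the base, does not move. At the start the gap between nose and stop is 8 to 19 mm, too narrow for the block.
- block: Setting block, plain steel, 36 (x) x 25 (y) x 50 (z) mm, 0.35 kg, standing loose on the bench beyond the slide's +y end. Origin: centre of its underside. Its 25 mm goes along the slide's y, between nose and stop; it stands on the base, centred on nose and stop in x to within 10 mm.
- nut_lug (a point): Top centre of the brass nut's lug, 20 x 20 mm, standing up through the carriage's window, 112 mm high. Moves along y with the screw.
- window (a point): Centre of the carriage's window, at the height of nut_lug. The lug has 2 mm of play to either side along y (4 mm, a fifth of a turn, in all): lug 2 mm to +y of this point = nut pushes the carriage forward (+y), slack out; 2 mm to -y = it pulls it back towards the crank.
- stop: The end stop; origin on the bench, 100 mm to -x of its face (same y as the face).
- pliers: Pliers, 175 mm, beyond the slide. A bystander, to be left alone.
- speaker: Small loudspeaker, 52 mm, beyond the slide, near the block. A bystander, to be left alone.
- solder_pump: Desoldering pump, 180 mm tube of 20 mm, near side of the slide. A bystander, to be left alone.
- tip_cleaner: Square dish of brass wool, 70 x 70 x 40 mm, beyond the crank. A bystander, to be left alone.
- screwdriver: Screwdriver, 170 mm, near side of the slide. A bystander, to be left alone.
- breadboard: Breadboard, 55 x 85 mm, left. A bystander, to be left alone.
- parts_box: Clear parts box, 130 x 190 x 45 mm, right. A bystander, to be left alone.
There are look-alikes about, which are no part of the job. What is shaped like the block but pink is not meant.

How it is judged:
On the way, in this order (a step that is already met when the one before it is completed fails the run):
1. the carriage is wound back until the gap between nose and stop is at least 27 mm (y of nose in the frame of stop_face below -0.027 m), for 0.1 s.
2. the block stands on the base between nose and stop, upright and square to them, let go and not yet nipped (x of block in the frame of stop_face between -0.01 and 0.01 m and angle between block's own z axis and vertical below 0.06 rad and height (world z) of block below 0.016 m and angle between the y axis of block and the y axis of slide, either way round below 0.1 rad and y of block in the frame of stop_face between -0.026 and -0.011 m and contact force between the fingers and block below 0.5 N and contact force between block and carriage below 3 N), for 0.2 s.
3. the block is nipped between nose and stop by 30 to 80 N, the nut pushing the carriage forward (contact force between block and carriage between 30 and 80 N and contact force between block and stop above 20 N and y of nut_lug in the frame of window above 0.001 m), for 0.2 s.
At the end, for the whole second after the job is handed in: The block stands upright on the base, square (within 0.1 rad) between nose and stop and centred on them within 10 mm, nipped by 30 to 80 N, with the nut's lug at least 1 mm to the +y side of the window's centre (slack out, pushing forward); crank at rest (all of step 3 and x of block in the frame of stop_face between -0.01 and 0.01 m and angle between block's own z axis and vertical below 0.06 rad and height (world z) of block below 0.016 m and angle between the y axis of block and the y axis of slide, either way round below 0.1 rad and y of block in the frame of stop_face between -0.026 and -0.011 m and velocity of joint crank between -0.1 and 0.1 rad/s); the robot touches nothing.
It fails at once if the block is jammed or rammed: more than 120 N between it and the carriage (contact force between block and carriage above 120 N).
It fails at once if the block is rammed against the stop: more than 120 N (contact force between block and stop above 120 N).
It fails at once if a bystander is moved by more than 30 mm (distance of any of pliers, speaker, solder_pump, tip_cleaner, screwdriver, breadboard, parts_box from where it was at the start of the episode above 0.03 m).
It also fails if it takes over 72 s, if anything falls off the work surface, if the arm or the gripper's body presses on something with over 40 N, if the wrist force passes 120 N, or if a joint passes its speed limit or range.

## Working session

There is one attempt and no reset: what is moved stays moved. The work goes in short steps, Python scripts to look and compute and a shell command to move; the robot and the scene stay as the last step left them, time stands still between calls to the robot, and variables do not carry over. Pictures are saved under pics/ and viewed, about 8 in all and at most 12, crops included, and the job is handed in when it is done.

```bash
ls; mkdir -p pics; cat > h.py <<'E'
import numpy as np, cv2
from rig import arm, viewer, workorder
def ray(cam,px):
    c=viewer.calibration(cam);K=np.array(c["K"]);R=np.array(c["R"]);t=np.array(c["t"])
    d=np.array([(px[0]-K[0,2])/K[0,0],(px[1]-K[1,2])/K[1,1]]);u=d.copy()
    for _ in range(20): u=d/(1+c["k1"]*(u@u))
    return -R.T@t, R.T@np.array([u[0],u[1],1])
def at(cam,px,z):
    o,d=ray(cam,px);return o+d*(z-o[2])/d[2]
def proj(cam,X):
    c=viewer.calibration(cam);K=np.array(c["K"]);p=np.array(c["R"])@np.array(X)+np.array(c["t"])
    u=p[:2]/p[2];u=u*(1+c["k1"]*(u@u));return K[:2,:2]@u+K[:2,2]
def grab(cam): return cv2.cvtColor(np.asarray(viewer.grab_frame(cam)),cv2.COLOR_RGB2BGR)
def tri(a,b):
    o1,d1=ray("top",a);o2,d2=ray("side",b)
    s=np.linalg.lstsq(np.c_[d1,-d2],o2-o1,rcond=None)[0]
    p,q=o1+s[0]*d1,o2+s[1]*d2
    return (p+q)/2,np.linalg.norm(p-q)
E
python3 - <<'E'
from h import *
for c in("top","side"):
    cv2.imwrite(f"pics/{c}0.png",grab(c))
    k=viewer.calibration(c);print(c,np.round(-np.array(k["R"]).T@np.array(k["t"]),3),np.round(k["R"],2).tolist(),k["K"][0][0])
    for n in["slide","handle","carriage","nose","stop_face","block","nut_lug","window","stop","crank"]:
        try: print(n,[(np.round(r["point"]).tolist(),round(r["p"],2)) for r in viewer.search_frame(c,n)][:4])
        except Exception as e: print(n,e)
s=arm.state();print(s)
E
```

```text
pics
top [0.44  0.007 1.443] [[-0.02, -1.0, 0.02], [-1.0, 0.02, -0.07], [0.07, -0.02, -1.0]] 407.9080565724039
slide [([308.0, 188.0], 0.9), ([440.0, 221.0], 0.23)]
handle [([312.0, 186.0], 0.35)]
carriage [([316.0, 192.0], 0.97), ([198.0, 261.0], 0.54)]
nose [([316.0, 192.0], 0.81)]
stop_face []
block [([232.0, 211.0], 0.67), ([199.0, 262.0], 0.58)]
nut_lug []
window [([316.0, 190.0], 0.91)]
stop [([286.0, 171.0], 0.57), ([198.0, 259.0], 0.57)]
crank [([364.0, 189.0], 0.58)]
side [ 0.084 -0.609  0.825] [[0.78, -0.63, -0.01], [-0.45, -0.54, -0.71], [0.44, 0.56, -0.7]] 384.55601148999494
slide [([321.0, 209.0], 0.62)]
handle [([182.0, 173.0], 0.66), ([361.0, 228.0], 0.48), ([316.0, 178.0], 0.42)]
carriage [([313.0, 196.0], 0.66)]
nose [([316.0, 199.0], 0.8)]
stop_face [([319.0, 175.0], 0.42)]
block [([260.0, 175.0], 0.65), ([270.0, 158.0], 0.48), ([247.0, 165.0], 0.44)]
nut_lug []
window [([316.0, 196.0], 0.81), ([308.0, 239.0], 0.5)]
stop []
crank [([360.0, 227.0], 0.73)]
{'t': 1.1, 'q': array([ 1.12661703e+00,  1.30376336e-01,  1.48814320e+00,  5.74471554e-07,
        1.52298229e+00, -8.53808215e-02]), 'qd': array([-0.00167437,  0.00048951,  0.00132911, -0.00041999, -0.00105152,
       -0.00050307]), 'joint_efforts': array([ 1.24099588e-03, -5.69311166e+01, -5.00881183e+01,  2.42867264e-05,
        8.60764267e-04,  7.81055348e-06]), 'eef_pos': array([0.21067375, 0.56183713, 0.2483376 ]), 'tool_rot': array([[-9.36319406e-01,  3.51149497e-01,  3.85123236e-05],
       [ 3.51149499e-01,  9.36319402e-01,  8.22612242e-05],
       [-7.17384830e-06,  9.05463637e-05, -9.99999996e-01]]), 'ft_force': array([-0.00860016, -0.55037729, -1.24295234]), 'wrist_torque': array([ 0.03668724,  0.04004339, -0.01658499]), 'grip_width': 0.9988105863306317}
```

```bash
python3 - <<'E'
import cv2
a=cv2.imread("pics/top0.png")[120:300,160:430];cv2.imwrite("pics/t1.png",cv2.resize(a,None,fx=2.96,fy=2.96,interpolation=cv2.INTER_CUBIC))
a=cv2.imread("pics/side0.png")[110:290,220:490];cv2.imwrite("pics/s1.png",cv2.resize(a,None,fx=2.96,fy=2.96,interpolation=cv2.INTER_CUBIC))
E
```

```text
(no output)
```

View pics/t1.png

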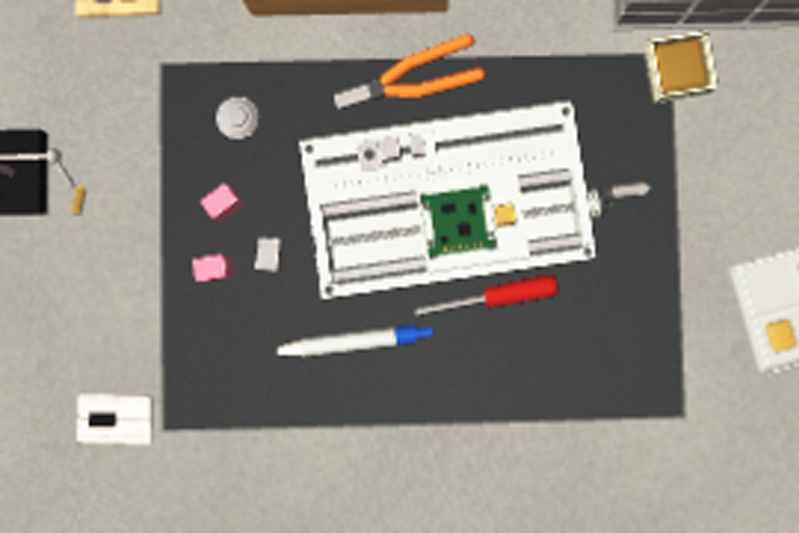

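View pics/s1.png

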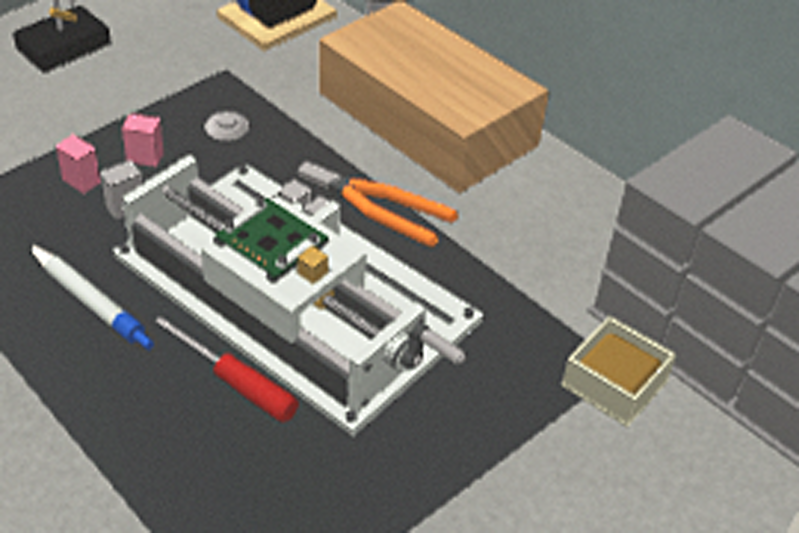

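Top crop: slide in the middle with its crank to the right at (630,188). The grey block is at crop (268,254), i.e. about px (250,206). The two pink look-alikes are at (219,201) and (211,268), and the loudspeaker at (237,117). I take the grey one, since it is plain steel. Next I fit the slide pose.

```bash
cat > fit.py <<'E'
from h import *
from scipy.optimize import least_squares
S=2.96
def top(p): return np.array(p)/S+[160,120]
def side(p): return np.array(p)/S+[220,110]
L=np.array([[.130,.165,.012],[.130,-.165,.012],[-.06,.165,.012],[-.06,-.165,.012]])
T=[top(p) for p in[(300,142),(572,101),(322,299),(596,259)]]
Z=[side(p) for p in[(240,166),(483,316),(113,252),(355,434)]]
def W(v,p):
    c,s=np.cos(v[2]),np.sin(v[2]);return np.array([v[0]+c*p[0]-s*p[1],v[1]+s*p[0]+c*p[1],p[2]])
def res(v,both=3):
    r=[]
    if both&1: r+=[proj("top",W(v,l))-t for l,t in zip(L,T)]
    if both&2: r+=[proj("side",W(v,l))-t for l,t in zip(L,Z)]
    return np.concatenate(r)
if __name__=="__main__":
    for b in(1,2,3):
        f=least_squares(res,[.5,0,0],args=(b,),loss="soft_l1");print(b,np.round(f.x,4),np.round(f.fun,1))
    v=f.x;np.save("v.npy",v)
    print("axis",W(v,[0,-.203,.068]))
    from itertools import product
    print("handle", tri(top((630,188)),side((445,347))))
    print("block top ctr",at("top",top((267,247)),.05))
    # rectified views in slide frame, 0.5mm/px
    for c in("top","side"):
        im=cv2.imread(f"pics/{c}0.png")
        for nm,z,x0,x1,y0,y1 in(("gap",.054,.06,.14,-.02,.13),("blk",.05,-.08,.12,.15,.36)):
            k=2500
            loc=np.array([[x1,y1,z],[x1,y0,z],[x0,y0,z],[x0,y1,z]])
            src=np.float32([proj(c,W(v,l)) for l in loc]);w,h=int((y1-y0)*k),int((x1-x0)*k)
            M=cv2.getPerspectiveTransform(src,np.float32([[0,0],[w,0],[w,h],[0,h]]))
            cv2.imwrite(f"pics/{nm}_{c}.png",cv2.warpPerspective(im,M,(w,h),flags=cv2.INTER_CUBIC))
    a,b=cv2.imread("pics/gap_top.png"),cv2.imread("pics/gap_side.png")
    d=cv2.imread("pics/blk_top.png")
    g=np.vstack([a,b]); d=cv2.resize(d,(g.shape[0]*d.shape[1]//d.shape[0],g.shape[0]))
    cv2.imwrite("pics/m1.png",np.hstack([g,d]));print(g.shape,d.shape)
E
python3 fit.py
```

```text
1 [0.5385 0.0021 0.1246] [-0.2 -0.2  0.1  0.3 -0.2  0.1  0.3 -0.2]
2 [ 0.5378 -0.0027  0.1323] [ 0.7 -0.3  0.4 -0.1 -1.   0.6 -0.2 -0.2]
3 [ 5.384e-01 -3.000e-04  1.285e-01] [ 0.3  0.   0.6  0.1  0.6  0.3  1.  -0.4  0.6 -0.8 -0.  -0.5 -1.1 -0.1
 -0.9 -0.9]
axis [ 0.5644414  -0.20158033  0.068     ]
handle (array([ 0.57497503, -0.19937896,  0.09470392]), np.float64(0.0017342301185582247))
block top ctr [0.51972637 0.21621599 0.05      ]
(400, 375, 3) (400, 420, 3)
```

View pics/m1.png

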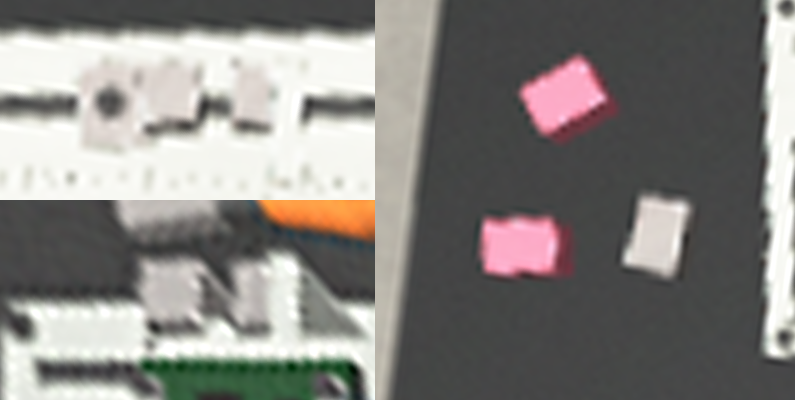

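```bash
cat > go.py <<'E'
import sys; from h import *
# go.py x y z yawdeg(of tool y): prints total scaled shift in present tool axes and turn
def go(X,yaw=None,s=None):
    s=s or arm.state();R=np.array(s["tool_rot"]);d=R.T@(np.array(X)-s["eef_pos"])
    out=[np.round(d/.25,3)]
    if yaw is not None:
        a=np.radians(yaw);y=np.array([np.cos(a),np.sin(a),0]);z=np.array([0,0,-1.]);T=np.c_[np.cross(y,z),y,z]
        out.append(np.round(cv2.Rodrigues(R.T@T)[0].ravel()/2/np.pi,4))
    print("t",round(s["t"],2),"pos",np.round(s["eef_pos"],4),"F",np.round(s["ft_force"],1),"w",round(s["grip_width"],3),"d",*out)
if __name__=="__main__":
    a=[float(x) for x in sys.argv[1:]]; go(a[:3],a[3] if len(a)>3 else None)
E
python3 -m handwheel '[[[0,0,0,0,0,0,0.0238],[0,0,0,0,0,0,0.0238],[0,0,0,0,0,0,0.0238],[0,0,0,0,0,0,0.0238],[0,0,0,0,0,0,0.0238],[0,0,0,0,0,0,0.0238],[0,0,0,0,0,0,0.0238],[0,0,0,0,0,0,0.0055],[0,0,0,0,0,0,0],[0,0,0,0,0,0,0]]]' 30; python3 go.py 0.5753 -0.2 0.18 7.4
python3 - <<'E'
from h import *
im=cv2.imread("pics/top0.png")
for n in("tip_cleaner","speaker","parts_box"):
    grab("top") if n=="tip_cleaner" else 0
    r=viewer.search_frame("top",n);print(n,[np.round(at("top",r[0]["point"],.03),3) if r else 0])
E
```

```text
t: 2.1
eef_pos: [0.2107, 0.5618, 0.2483]
tool_rot: [[-0.116, 0.993, -0.0], [0.993, 0.116, -0.0], [-0.0, -0.0, -1.0]]
ft_force: [-0.1, -0.0, -0.9]
grip_width: 0.5
t 2.1 pos [0.2107 0.5618 0.2483] F [-0.1 -0.  -0.9] w 0.5 d [-3.196  1.094  0.273] [-0.     0.    -0.002]
tip_cleaner [array([ 0.73 , -0.272,  0.03 ])]
speaker [array([0.664, 0.256, 0.03 ])]
parts_box [array([ 0.449, -0.44 ,  0.03 ])]
```

```bash
python3 -m handwheel '[[[0,-0.185,0.0635,0,0,0,0],[0,-0.185,0.0635,0,0,0,0],[0,-0.185,0.0635,0,0,0,0],[0,-0.185,0.0635,0,0,0,0],[0,-0.185,0.0635,0,0,0,0],[0,-0.185,0.0635,0,0,0,0],[0,-0.185,0.0635,0,0,0,0],[0,-0.185,0.0635,0,0,0,0],[0,-0.185,0.0635,0,0,0,0],[0,-0.185,0.0635,0,0,0,0]]]' >/dev/null; python3 go.py 0.5753 -0.2 0.18 7.4
```

```text
t 3.3 pos [0.4262 0.1145 0.2475] F [1.4 0.9 0.1] w 0.498 d [-1.326  0.423  0.271] [ 0.0006 -0.0001  0.0007]
```

```bash
python3 -m handwheel '[[[0,-0.185,0.059,0,0,0,0],[0,-0.185,0.059,0,0,0,0],[0,-0.185,0.059,0,0,0,0],[0,-0.185,0.059,0,0,0,0],[0,-0.185,0.059,0,0,0,0],[0,-0.185,0.059,0.03,0,0,0],[0,-0.185,0.059,0.05,0,0,0],[0,-0.03,0.01,0.1,0,0,0],[0,0,0,0.08,0,0,0],[0,0,0,0,0,0,0]]]' >/dev/null; python3 - <<'E'
from h import *; import go
go.go([.5753,-.2,.093],7.4)
a,b=grab("top"),grab("side")
for c in("top","side"):
    for n in ("handle","crank"): print(c,n,[(np.round(r["point"]).tolist(),round(r["p"],2)) for r in viewer.search_frame(c,n)][:3])
E
```

```text
t 4.3 pos [ 0.5791 -0.2164  0.1841] F [-0.3  0.7 -0.2] w 0.501 d [ 0.068 -0.011  0.364] [0.0019 0.0005 0.0001]
top handle []
top crank [([362.0, 188.0], 0.55)]
side handle [([363.0, 225.0], 0.67), ([348.0, 178.0], 0.32)]
side crank [([363.0, 226.0], 0.72)]
```

```bash
python3 -m handwheel '[[[0,0.068,-0.011,0,0,0,0],[0,0,0,0.1,0,0,0],[0,0,0,0.1,0,0,0],[0,0,0,0.1,0,0,0],[0,0,0,0.064,0.002,0,0],[0,0,0,0,0,0,0],[-1,0,0,0,0,0,0],[-1,0,0,0,0,0,0],[-1,0,0,0,0,0,0],[-1,0,0,0,0,0,0]]]' 30 >/dev/null; python3 - <<'E'
from h import *; import go
go.go([.5753,-.2,.093],7.4)
a,b=grab("top"),grab("side")
a=cv2.resize(a[150:225,300:400],None,fx=4,fy=4,interpolation=2);b=cv2.resize(b[170:270,310:410],(400,400),interpolation=2)
cv2.imwrite("pics/grip.png",np.vstack([a,b])[:600] if 0 else np.hstack([cv2.copyMakeBorder(a,0,100,0,0,0),b]))
E
```

```text
t 5.6 pos [ 0.5814 -0.1943  0.106 ] F [ 1.2 -1.2 -7.9] w 0.132 d [-0.019 -0.028  0.052] [0.0024 0.0021 0.0012]
```

View pics/grip.png

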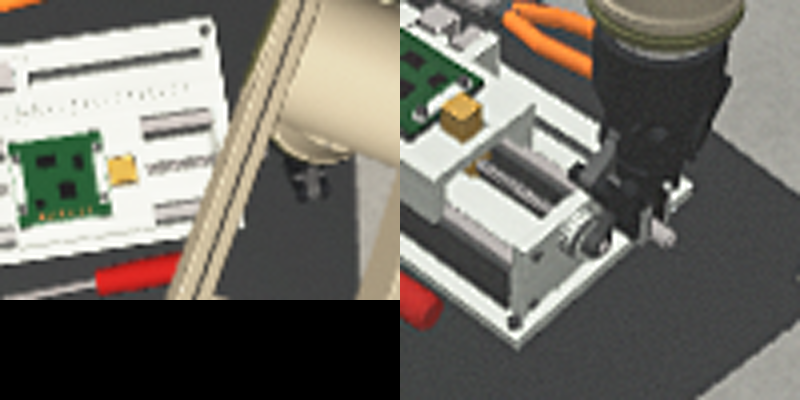

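```bash
python3 -m handwheel '[[[-0.3,0,0,0,0,0,0],[-0.3,0,0,0,0,0,0],[-0.3,-0.02,-0.01,0.02,0,0,0],[-0.3,-0.005,-0.01,0.025,0.002,0.002,0],[-0.3,0,0,0.01,0,0,0],[-0.3,0,0,0,0,0,0],[-1,0,0,0,0,0,0],[-1,0,0,0,0,0,0],[-1,0,0,0,0,0,0],[-1,0,0,0,0,0,0]]]' 40 >/dev/null; python3 go.py .5753 -.2 .093 7.4
```

```text
t 6.7 pos [ 0.5808 -0.203   0.096 ] F [ 0.6 -0.1 -0.2] w 0.133 d [ 0.015 -0.02   0.012] [0.0015 0.0005 0.0011]
```

```bash
cat > crank.py <<'E'
import sys; from h import *
from scipy.optimize import least_squares
# crank.py delta_deg [n] : log position, fit circle centre (r=30), propose rows (y,z) for steps of delta
v=np.load("v.npy")
s=arm.state();p=s["eef_pos"];c,sn=np.cos(v[2]),np.sin(v[2])
ex=np.array([c,sn,0]);ey=np.array([-sn,c,0])
q=[p@ex,p[2]]
try: log=np.load("log.npy").tolist()
except Exception: log=[]
log.append(q);np.save("log.npy",log)
A=np.array(log);c0=np.array([.5644414*c-.20158*sn,.068])+[0,.002]
pr=.002
f=least_squares(lambda w:np.r_[(np.hypot(*(A-w).T)-.03)/.0007,(w-c0)/.003],c0);C=f.x
d=np.array(q)-C;th=np.arctan2(d[0],d[1])
F=np.array(s["ft_force"]);tg=np.array([np.cos(th),-np.sin(th)])
print("t",round(s["t"],2),"C-c0 mm",np.round((C-c0)*1e3,1),"r",round(np.hypot(*d)*1e3,1),"th deg",round(np.degrees(th),1),"ylocal",round((p@ey-np.array([.5644414,-.20158,0])@ey)*1e3,1),
 "Ftan(on tool, fwd)",round(F@ex*tg[0]+F[2]*tg[1],1),"Frad",round(F@ex*np.sin(th)+F[2]*np.cos(th),1),"F",np.round(F,1),"w",round(s["grip_width"],3),"rot",np.round(np.array(s["tool_rot"])[2],3))
if len(sys.argv)>1:
    D=np.radians(float(sys.argv[1]));n=int(sys.argv[2]) if len(sys.argv)>2 else 10
    print([[round(.24*np.sin(abs(D)/2)*np.sign(D)*np.cos(th+D*(k+.5)),3),round(.24*np.sin(abs(D)/2)*np.sign(D)*np.sin(th+D*(k+.5)),3)] for k in range(n)])
E
python3 crank.py -12
```

```text
t 6.7 C-c0 mm [0.3 0.5] r 30.0 th deg 31.7 ylocal -3.6 Ftan(on tool, fwd) 0.6 Frad 0.1 F [ 0.6 -0.1 -0.2] w 0.133 rot [-0.003  0.009 -1.   ]
[[np.float64(-0.023), np.float64(-0.011)], [np.float64(-0.024), np.float64(-0.006)], [np.float64(-0.025), np.float64(-0.001)], [np.float64(-0.025), np.float64(0.004)], [np.float64(-0.023), np.float64(0.01)], [np.float64(-0.021), np.float64(0.014)], [np.float64(-0.017), np.float64(0.018)], [np.float64(-0.013), np.float64(0.021)], [np.float64(-0.008), np.float64(0.024)], [np.float64(-0.003), np.float64(0.025)]]
```

```bash
python3 -m handwheel '[[[-1,0,-0.023,-0.011,0,0,0],[-1,0,-0.024,-0.006,0,0,0],[-1,0,-0.025,-0.001,0,0,0],[-1,0,-0.025,0.004,0,0,0],[-1,0,-0.023,0.010,0,0,0],[-1,0,0,0,0,0,0],[-1,0,-0.021,0.014,0,0,0],[-1,0,-0.017,0.018,0,0,0],[-1,0,-0.013,0.021,0,0,0],[-1,0,0,0,0,0,0]]]' | tail -3; python3 crank.py -18
```

```text
tool_rot: [[-0.136, 0.99, 0.029], [0.991, 0.136, -0.002], [-0.006, 0.028, -1.0]]
ft_force: [1.7, -0.0, -3.3]
grip_width: 0.128
t 7.7 C-c0 mm [ 2.9 -1. ] r 29.8 th deg -57.4 ylocal -3.5 Ftan(on tool, fwd) -1.8 Frad -3.2 F [ 1.7 -0.  -3.3] w 0.128 rot [-0.006  0.028 -1.   ]
[[np.float64(-0.015), np.float64(0.034)], [np.float64(-0.004), np.float64(0.037)], [np.float64(0.008), np.float64(0.037)], [np.float64(0.019), np.float64(0.032)], [np.float64(0.028), np.float64(0.025)], [np.float64(0.034), np.float64(0.015)], [np.float64(0.037), np.float64(0.004)], [np.float64(0.037), np.float64(-0.008)], [np.float64(0.032), np.float64(-0.019)], [np.float64(0.025), np.float64(-0.028)]]
```

```bash
python3 -m handwheel '[[[-1,0,-0.015,0.034,0.002,0,0],[-1,0,-0.004,0.037,0.002,0,0],[-1,0,0.008,0.037,0.001,0,0],[-1,0,0.019,0.032,0.001,0,0],[-1,0,0.028,0.025,0,0,0],[-1,0,0.034,0.015,0,0,0],[-1,0,0.037,0.004,0,0,0],[-1,0,0.037,-0.008,0,0,0],[-1,0,0.032,-0.019,0,0,0],[-1,0,0,0,0,0,0]]]' | tail -3; python3 crank.py -18;python3 go.py 0 0 0 7.4
```

```text
tool_rot: [[-0.135, 0.989, -0.053], [0.991, 0.135, -0.007], [-0.0, -0.053, -0.999]]
ft_force: [2.1, 4.4, 11.8]
grip_width: 0.139
t 8.7 C-c0 mm [ 2.8 -1.3] r 30.4 th deg -177.7 ylocal -3.5 Ftan(on tool, fwd) -2.2 Frad -11.9 F [ 2.1  4.4 11.8] w 0.139 rot [-0.    -0.053 -0.999]
[[np.float64(0.037), np.float64(-0.004)], [np.float64(0.034), np.float64(-0.016)], [np.float64(0.028), np.float64(-0.025)], [np.float64(0.018), np.float64(-0.033)], [np.float64(0.007), np.float64(-0.037)], [np.float64(-0.004), np.float64(-0.037)], [np.float64(-0.016), np.float64(-0.034)], [np.float64(-0.025), np.float64(-0.028)], [np.float64(-0.033), np.float64(-0.018)], [np.float64(-0.037), np.float64(-0.007)]]
t 8.7 pos [ 0.5665 -0.2048  0.0384] F [ 2.1  4.4 11.8] w 0.139 d [ 1.118 -2.124  0.267] [-0.0085  0.0001  0.001 ]
```

```bash
sed -i 's/print(\[\[round(.24/g=float(sys.argv[3]) if len(sys.argv)>3 else 1\n    print([[round(g*.24/; s/round(.24\*np.sin(abs(D)\/2)\*np.sign(D)\*np.sin/round(g*.24*np.sin(abs(D)\/2)*np.sign(D)*np.sin/; s/\] for k in/] for k in/' crank.py; sed -i 's/print(\[\[round(g/print([[float(x) for x in (round(g/; s/,3)\] for k/,3))] for k/' crank.py; python3 crank.py -15 10 1.3
```

```text
t 8.7 C-c0 mm [ 2.8 -1.4] r 30.3 th deg -177.7 ylocal -3.5 Ftan(on tool, fwd) -2.2 Frad -11.9 F [ 2.1  4.4 11.8] w 0.139 rot [-0.    -0.053 -0.999]
[[0.041, -0.004], [0.038, -0.014], [0.033, -0.023], [0.026, -0.031], [0.017, -0.037], [0.007, -0.04], [-0.004, -0.041], [-0.014, -0.038], [-0.023, -0.033], [-0.031, -0.026]]
```

```bash
python3 -m handwheel '[[[-1,0,0.041,-0.004,-0.003,0,0],[-1,0,0.038,-0.014,-0.003,0,0],[-1,0,0.033,-0.023,-0.003,0,0],[-1,0,0.026,-0.031,-0.001,0,0],[-1,0,0.017,-0.037,-0.001,0,0],[-1,0,0.007,-0.040,0,0,0],[-1,0,-0.004,-0.041,0,0,0],[-1,0,-0.014,-0.038,0,0,0],[-1,0,-0.023,-0.033,0,0,0],[-1,0,0,0,0,0,0]]]' | tail -3; python3 crank.py -15 10 1.3;python3 go.py 0 0 0 7.4
```

```text
tool_rot: [[-0.133, 0.991, -0.005], [0.991, 0.133, 0.004], [0.004, -0.004, -1.0]]
ft_force: [-1.0, -1.7, 0.0]
grip_width: 0.133
t 9.7 C-c0 mm [ 3.  -1.3] r 30.3 th deg 35.4 ylocal -3.6 Ftan(on tool, fwd) -1.0 Frad -0.7 F [-1.  -1.7  0. ] w 0.133 rot [ 0.004 -0.004 -1.   ]
[[-0.036, -0.019], [-0.04, -0.009], [-0.041, 0.002], [-0.039, 0.012], [-0.034, 0.022], [-0.028, 0.03], [-0.019, 0.036], [-0.009, 0.04], [0.002, 0.041], [0.012, 0.039]]
t 9.7 pos [ 0.5853 -0.2025  0.0934] F [-1.  -1.7  0. ] w 0.133 d [ 1.113 -2.211  0.387] [-0.0006 -0.0007  0.0007]
```

```bash
python3 -m handwheel '[[[-1,0,-0.036,-0.019,0,0,0],[-1,0,-0.040,-0.009,0,0,0],[-1,0,-0.041,0.002,0,0,0],[-1,0,-0.039,0.012,0,0,0],[-1,0,-0.034,0.022,0,0,0],[-1,0,-0.028,0.030,0,0,0],[-1,0,-0.019,0.036,0,0,0],[-1,0,-0.009,0.040,0,0,0],[-1,0,0,0,0,0,0],[-1,0,0,0,0,0,0]]]' | tail -3; python3 crank.py -15 10 1.3
python3 - <<'E'
from h import *
from fit import W
v=np.load("v.npy");a,b=grab("top"),grab("side")
o=[]
for c,im in(("top",a),("side",b)):
    x0,x1,y0,y1,z,k=.06,.14,-.04,.13,.054,4000
    loc=[[x1,y1,z],[x1,y0,z],[x0,y0,z],[x0,y1,z]]
    w,h=int((y1-y0)*k),int((x1-x0)*k)
    M=cv2.getPerspectiveTransform(np.float32([proj(c,W(v,l)) for l in loc]),np.float32([[0,0],[w,0],[w,h],[0,h]]))
    o.append(cv2.warpPerspective(im,M,(w,h)))
cv2.imwrite("pics/gap2.png",np.vstack(o)[:600])
E
```

```text
tool_rot: [[-0.133, 0.991, 0.034], [0.991, 0.133, 0.003], [-0.002, 0.034, -0.999]]
ft_force: [-0.7, -0.7, -2.6]
grip_width: 0.132
t 10.7 C-c0 mm [ 3.  -1.3] r 30.0 th deg -84.3 ylocal -3.4 Ftan(on tool, fwd) -2.7 Frad 0.5 F [-0.7 -0.7 -2.6] w 0.132 rot [-0.002  0.034 -0.999]
[[0.001, 0.041], [0.012, 0.039], [0.021, 0.035], [0.03, 0.028], [0.036, 0.019], [0.04, 0.009], [0.041, -0.001], [0.039, -0.012], [0.035, -0.021], [0.028, -0.03]]
```

View pics/gap2.png

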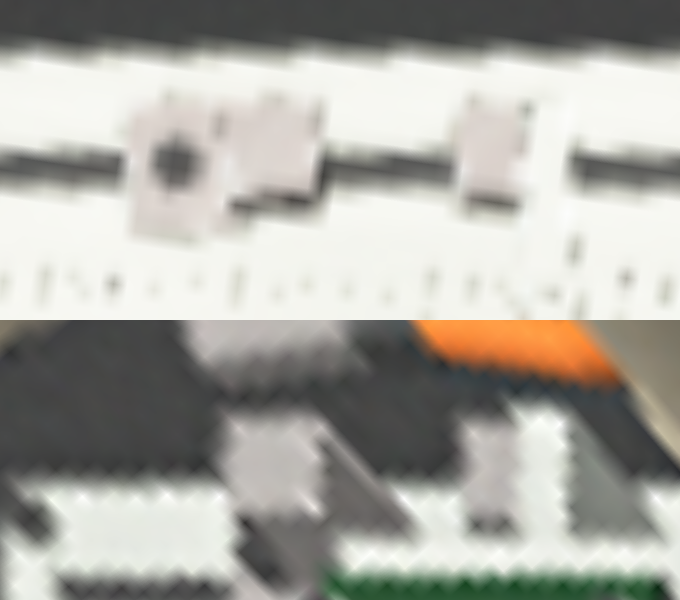

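Gap is now about 33 mm (stop face at col 322, nose face at col 455, 4 px/mm). I'll wind it a little further for margin and let go.

```bash
python3 -m handwheel '[[[-1,0,0.001,0.041,0.003,0,0],[-1,0,0.012,0.039,0.002,0,0],[-1,0,0.021,0.035,0,0,0],[-1,0,0.030,0.028,0,0,0],[-1,0,0.036,0.019,0,0,0],[-1,0,0.040,0.009,0,0,0],[-1,0,0,0,0,0,0],[-0.3,0,0,0,0,0,0],[-0.3,0,0,0,0,0,0],[-0.3,0,0,0,0,0,0]]]' | tail -3; python3 crank.py; python3 go.py .58 -.19 .25 7.4
```

```text
tool_rot: [[-0.134, 0.991, 0.007], [0.991, 0.134, -0.003], [-0.004, 0.007, -1.0]]
ft_force: [0.8, -0.4, 0.1]
grip_width: 0.352
t 11.8 C-c0 mm [ 3.  -1.2] r 29.6 th deg 155.8 ylocal -4.3 Ftan(on tool, fwd) -0.7 Frad 0.2 F [ 0.8 -0.4  0.1] w 0.352 rot [-0.004  0.007 -1.   ]
t 11.8 pos [ 0.58   -0.2039  0.0418] F [ 0.8 -0.4  0.1] w 0.352 d [ 0.052  0.013 -0.833] [0.001  0.0006 0.0009]
```

```bash
python3 -m handwheel '[[[-0.3,0,0,-0.15,0,0,0],[-0.3,0,0,-0.2,0,0,0],[-0.3,0,0,-0.2,0,0,0],[-0.3,0,0,-0.2,0,0,0.022],[-0.1,0,0,-0.1,0,0,0.022],[0.3,0.15,0,0,0,0,0],[0.3,0.19,0,0,0,0,0],[0.3,0.19,0,0,0,0,0],[0.3,0.19,0,0,0,0,0],[0.3,0.19,0,0,0,0,0]]]' | tail -3
python3 - <<'E'
from h import *;from fit import W;import go
v=np.load("v.npy")
b=cv2.imread("pics/blk_top.png");h=cv2.cvtColor(b,cv2.COLOR_BGR2HSV)
m=((h[...,1]<50)&(h[...,2]>150)).astype(np.uint8);m[:,:150]=0;m[:,450:]=0
cs=sorted(cv2.findContours(m,0,1)[0],key=cv2.contourArea)[-2:]
for c in cs:
    r=cv2.minAreaRect(c);print(r)
    (u,w),_,_=r;X=W(v,[.12-w/2500,.36-u/2500,.05]);print(X)
grab("top");print([ (r["point"],at("top",r["point"],.04)) for r in viewer.search_frame("top","block")][:3])
go.go([*X[:2],.25],-8.2)
E
```

```text
tool_rot: [[0.165, 0.986, 0.009], [0.986, -0.165, -0.003], [-0.002, 0.009, -1.0]]
ft_force: [1.7, -0.1, 0.0]
grip_width: 0.65
((352.59613037109375, 291.9807434082031), (66.21788024902344, 94.54683685302734), 15.255118370056152)
[0.51356024 0.21731458 0.05      ]
[([319.1, 193.1], array([ 0.55059882, -0.02004976,  0.04      ])), ([250.3, 206.3], array([0.51046573, 0.21751158, 0.04      ]))]
t 12.9 pos [0.6139 0.026  0.261 ] F [-0.2 -0.9  0.1] w 0.653 d [ 0.692 -0.518  0.04 ] [ 0.0013 -0.0001 -0.0026]
```

```bash
python3 -m handwheel '[[[0.3,0.138,-0.104,0,0,0,-0.001],[0.3,0.138,-0.104,0,0,0,-0.001],[0.3,0.138,-0.104,0,0,0,0],[0.3,0.138,-0.104,0,0,0,0],[0.3,0.138,-0.104,0,0,0,0],[0.3,0,0,0.15,0,0,0],[0.3,0,0,0.15,0,0,0],[0.3,0,0,0.15,0,0,0],[0.3,0,0,0.1,0,0,0],[0.3,0,0,0,0,0,0]]]' | tail -3
python3 - <<'E'
from h import *;import go
go.go([.5136,.2173,.038],-7.9)
a,b=grab("top"),grab("side")
a=cv2.resize(a[165:245,210:290],(400,400),interpolation=2);b=cv2.resize(b[120:200,220:300],(400,400),interpolation=2)
cv2.imwrite("pics/blk2.png",np.hstack([a,b]))
E
```

```text
tool_rot: [[0.144, 0.989, 0.014], [0.99, -0.144, 0.0], [0.002, 0.013, -1.0]]
ft_force: [-1.1, -0.6, 0.0]
grip_width: 0.649
t 13.9 pos [0.51  0.221 0.118] F [-1.1 -0.6  0. ] w 0.649 d [-0.013  0.012  0.32 ] [ 0.0021 -0.0003 -0.001 ]
```

View pics/blk2.png

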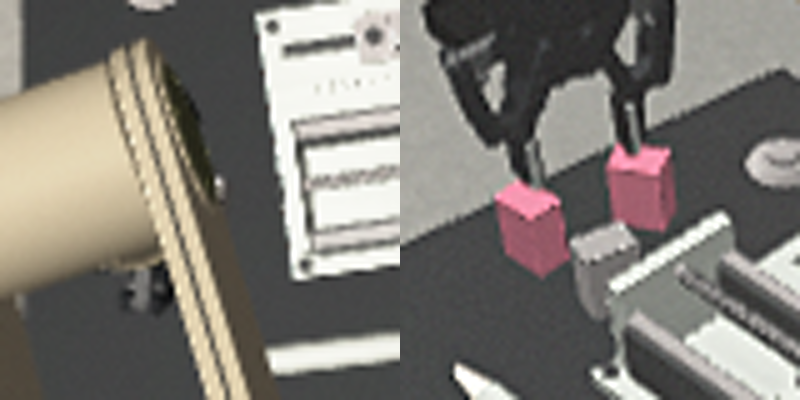

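Side view: the open fingers stand over the grey block (crop ~(605,265)). The pink pieces are at (535,230) and (640,185), clear of the finger lanes. I'll descend and grip.

```bash
python3 -m handwheel '[[[0.2,-0.013,0.014,0,0.002,0,-0.001],[0.2,0,0,0.1,0,0,0],[0.2,0,0,0.1,0,0,0],[0.2,0,0,0.08,0,0,0],[0.2,0,0,0.035,0,0,0],[0.2,0,0,0,0,0,0],[-1,0,0,0,0,0,0],[-1,0,0,0,0,0,0],[-1,0,0,0,0,0,0],[-1,0,0,0,0,0,0]]]' 40| tail -3
python3 go.py .5136 .2173 .038 -7.9
```

```text
tool_rot: [[0.137, 0.99, 0.041], [0.99, -0.138, 0.02], [0.026, 0.038, -0.999]]
ft_force: [0.3, -0.0, -0.8]
grip_width: -0.002
t 15.0 pos [0.5374 0.2232 0.0756] F [ 0.3 -0.  -0.8] w -0.002 d [-0.04  -0.097  0.146] [ 0.006  -0.0041  0.    ]
```

```bash
python3 -m handwheel '[[[-0.3,0,0,-0.1,0.003,-0.002,0],[-0.3,0,0,-0.15,0.003,-0.002,0],[-0.3,0,0,-0.2,0,0,0],[-0.3,0,0,-0.2,0,0,0],[-0.3,0,-0.2,0,0,0,0],[-0.3,0,-0.2,0,0,0,0],[0.3,0,-0.2,0,0,0,0],[0.3,0,-0.1,0,0,0,0],[0.3,0,0,0,0,0,0],[0.3,0,0,0,0,0,0]]]' | tail -1
python3 - <<'E'
from h import *;import go
go.go([.5136,.2173,.038],-7.9)
a,b=grab("top"),grab("side")
cv2.imwrite("pics/top3.png",a)
for p in[(.5136,.2173,.05)]: print(proj("top",p),proj("side",p))
a=cv2.resize(a[165:245,210:290],(400,400),interpolation=2);b=cv2.resize(b[120:200,220:300],(400,400),interpolation=2)
cv2.imwrite("pics/blk3.png",np.hstack([a,b]))
E
```

```text
grip_width: 0.652
t 16.0 pos [0.3585 0.2454 0.2431] F [-0.1  0.1 -0.2] w 0.652 d [-0.023  0.635  0.817] [-0.001   0.0003 -0.0003]
[249.90797802 205.2450234 ] [260.02932864 167.5788008 ]
```

View pics/blk3.png

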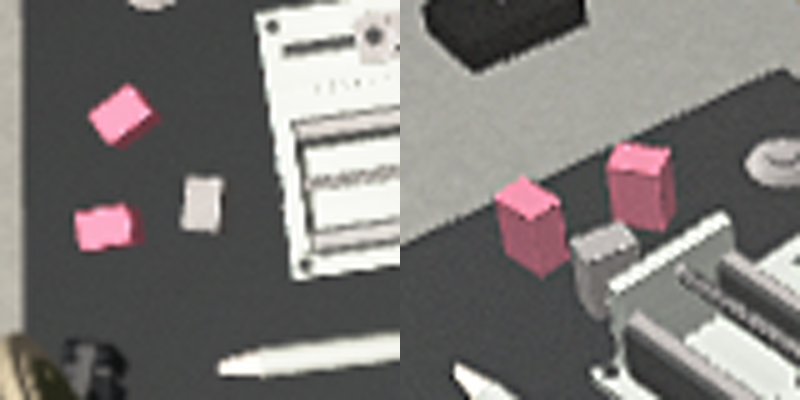

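```bash
cat > blk.py <<'E'
from h import *;from fit import W
v=np.load("v.npy")
def find(im):
    x0,x1,y0,y1,z,k=-.08,.12,.15,.36,.05,2500
    loc=[[x1,y1,z],[x1,y0,z],[x0,y0,z],[x0,y1,z]];w,h=int((y1-y0)*k),int((x1-x0)*k)
    M=cv2.getPerspectiveTransform(np.float32([proj("top",W(v,l)) for l in loc]),np.float32([[0,0],[w,0],[w,h],[0,h]]))
    hs=cv2.cvtColor(cv2.warpPerspective(im,M,(w,h),flags=2),cv2.COLOR_BGR2HSV)
    m=((hs[...,1]<50)&(hs[...,2]>150)).astype(np.uint8);m[:,:150]=0;m[:,450:]=0
    r=cv2.minAreaRect(max(cv2.findContours(m,0,1)[0],key=cv2.contourArea))
    return np.round(r[1],1),round(r[2],1),W(v,[.12-r[0][1]/2500,.36-r[0][0]/2500,.05]).round(4)
if __name__=="__main__":
    for f in("top0","top3"): print(f,find(cv2.imread(f"pics/{f}.png")))
    print(proj("side",(.51,.221,.101)))
E
python3 blk.py
```

```text
top0 (array([66.2, 94.5]), 15.3, array([0.5136, 0.2173, 0.05  ]))
top3 (array([65.2, 91.8]), 12.5, array([0.5137, 0.2175, 0.05  ]))
[256.39966032 154.55095601]
```

```bash
python3 -m handwheel '[[[0.7,-0.006,0.159,0,0,0,0],[0.7,-0.006,0.159,0,0,0,0],[0.7,-0.006,0.159,0,0,0,-0.004],[0.7,-0.005,0.159,0,0,0,-0.004],[0.7,0,0,0.1,0,0,0],[0.7,0,0,0.15,0,0,0],[0.7,0,0,0.15,0,0,0],[0.7,0,0,0.1,0,0,0],[0.7,0,0,0,0,0,0],[0.7,0,0,0,0,0,0]]]' | tail -1
python3 go.py .5137 .2175 .038 -5.1
```

```text
grip_width: 0.852
t 17.1 pos [0.5318 0.2098 0.1065] F [ 0.4 -0.3  0.9] w 0.852 d [ 0.025 -0.072  0.275] [-0.0017  0.0007 -0.0016]
```

```bash
python3 -m handwheel '[[[0.7,0.013,-0.036,0,-0.0017,0,-0.0016],[0.7,0.012,-0.036,0,0,0,0],[0.7,0,0,0,0,0,0],[0.7,0,0,0,0,0,0],[0.7,0,0,0.05,0,0,0],[0.7,0,0,0.05,0,0,0],[0.7,0,0,0,0,0,0],[0.7,0,0,0,0,0,0],[0.7,0,0,0,0,0,0],[0.7,0,0,0,0,0,0]]]' | tail -1
python3 go.py .5137 .2175 .038 -5.1
```

```text
grip_width: 0.852
t 18.1 pos [0.5169 0.2194 0.0854] F [-0.2  0.7  0.3] w 0.852 d [-0.008 -0.014  0.189] [0.0015 0.0002 0.0001]
```

```bash
python3 -m handwheel '[[[0.7,-0.008,-0.014,0,0.001,0,0],[0.7,0,0,0.04,0,0,0],[0.7,0,0,0.05,0,0,0],[0.7,0,0,0.05,0,0,0],[0.7,0,0,0.04,0,0,0],[0.7,0,0,0,0,0,0],[0.7,0,0,0,0,0,0],[-1,0,0,0,0,0,0],[-1,0,0,0,0,0,0],[-1,0,0,0,0,0,0]]]' 40| tail -1
python3 go.py .5137 .2175 .038 -5.1
```

```text
grip_width: 0.416
t 19.1 pos [0.5132 0.2174 0.0363] F [ 1.8  0.1 -3.5] w 0.416 d [ 0.     0.002 -0.007] [0.0004 0.0002 0.0001]
```

```bash
python3 -m handwheel '[[[-1,0,0,-0.06,0,0,0],[-1,0,0,-0.12,0,0,0],[-1,0,0,-0.15,0,0,0],[-1,0,0,-0.15,0,0,0],[-1,0,0,-0.08,0,0,0],[-1,0,0,0,0,0,-0.012],[-1,0,0,0,0,0,-0.012],[-1,0,0,0,0,0,-0.010],[-1,0,0,0,0,0,0],[-1,0,0,0,0,0,0]]]' | tail -1
python3 -c "
from h import *;from fit import W;import go
v=np.load('v.npy');X=W(v,[.1035,.0305,.0483]);print(X);go.go(X,7.36)"
```

```text
grip_width: 0.417
[0.63717198 0.04325586 0.0483    ]
t 20.1 pos [0.5112 0.2172 0.1914] F [ 0.1  0.7 -3.3] w 0.417 d [-0.755  0.406  0.575] [0.0007 0.0002 0.0004]
```

```bash
python3 -m handwheel '[[[-1,-0.08,0.043,0,0,0,0],[-1,-0.13,0.07,0,0,0,0],[-1,-0.14,0.075,0,0,0,0],[-1,-0.14,0.075,0,0,0,0],[-1,-0.12,0.065,0,0,0,0],[-1,-0.08,0.045,0,0,0,0],[-1,-0.04,0.02,0,0,0,0],[-1,0,0,0,0,0,0],[-1,0,0,0,0,0,0],[-1,0,0,0,0,0,0]]]' | tail -1
python3 go.py .6372 .0433 .0483 7.36
```

```text
grip_width: 0.414
t 21.1 pos [0.6326 0.0451 0.1917] F [ 0.1  0.1 -3.6] w 0.414 d [-0.01   0.018  0.574] [-0.     -0.0002 -0.0013]
```

```bash
python3 -m handwheel '[[[-1,-0.01,0.018,0,0,0,-0.001],[-1,0,0,0.05,0,0,0],[-1,0,0,0.1,0,0,0],[-1,0,0,0.1,0,0,0],[-1,0,0,0.06,0,0,0],[-1,0,0,0.04,0,0,0],[-1,0,0,0,0,0,0],[-1,0,0,0,0,0,0],[-1,0,0,0,0,0,0],[-1,0,0,0,0,0,0]]]' | tail -1
python3 go.py .6372 .0433 .0483 7.36
python3 - <<'E'
from h import *
a,b=grab("top"),grab("side")
a=cv2.resize(a[140:220,250:330],(400,400),interpolation=2);b=cv2.resize(b[140:220,270:350],(400,400),interpolation=2)
cv2.imwrite("pics/pl.png",np.hstack([a,b]))
E
```

```text
grip_width: 0.416
t 22.1 pos [0.6375 0.0484 0.1016] F [ 0.1 -0.4 -1.8] w 0.416 d [-0.02  -0.005  0.213] [ 0.0005 -0.0003  0.0007]
```

View pics/pl.png

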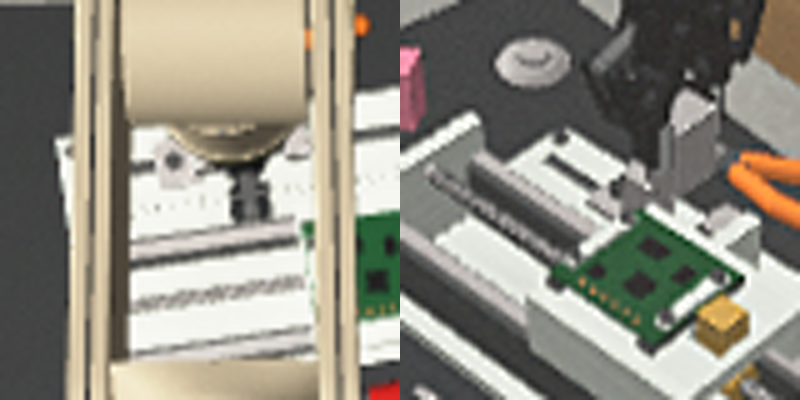

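```bash
python3 -m handwheel '[[[-1,-0.021,-0.005,0,0,0,0.0007],[-1,0,0,0,0,0,0],[-1,0,0,0.03,0,0,0],[-1,0,0,0.03,0,0,0],[-1,0,0,0.02,0,0,0],[-1,0,0,0,0,0,0],[-1,0,0,0,0,0,0],[-1,0,0,0,0,0,0],[-1,0,0,0,0,0,0],[-1,0,0,0,0,0,0]]]' | tail -1
python3 go.py .6372 .0433 .0483 7.36
```

```text
grip_width: 0.418
t 23.2 pos [0.6375 0.0424 0.0804] F [ 0.2 -0.6 -3.4] w 0.418 d [ 0.004 -0.001  0.129] [ 0.0007 -0.0002 -0.0001]
```

```bash
python3 -m handwheel '[[[-1,0.002,-0.001,0.03,0,0,0],[-1,0,0,0.035,0,0,0],[-1,0,0,0.03,0,0,0],[-1,0,0,0.02,0,0,0],[-1,0,0,0.01,0,0,0],[-1,0,0,0.005,0,0,0],[-1,0,0,0,0,0,0],[-1,0,0,0,0,0,0],[-1,0,0,0,0,0,0],[-1,0,0,0,0,0,0]]]' | tail -1
python3 go.py .6372 .0433 .0483 7.36
```

```text
grip_width: 0.416
t 24.2 pos [0.6381 0.0431 0.0481] F [-1.4  0.7  0.5] w 0.416 d [ 0.001 -0.003 -0.001] [ 0.0008 -0.0002 -0.    ]
```

```bash
python3 -m handwheel '[[[0.1,0,0,0,0,0,0],[0.1,0,0,0,0,0,0],[0.1,0,0,0,0,0,0],[0.1,0,0,-0.03,0,0,0],[0.1,0,0,-0.08,0,0,0],[0.1,0,0,-0.15,0,0,0],[0.1,0,0,-0.2,0,0,0],[0.1,0,0,-0.15,0,0,0],[0.1,0,0,-0.05,0,0,0],[0.1,0,0,0,0,0,0]]]' | tail -1
python3 go.py .58 -.2039 .2 7.36
python3 - <<'E'
from h import *
cv2.imwrite("pics/s4.png",grab("side"))
E
```

```text
grip_width: 0.548
t 25.2 pos [0.6369 0.0427 0.2215] F [0.2 0.5 0.1] w 0.548 d [-0.949 -0.352  0.083] [ 0.001  -0.0002 -0.0001]
```

```bash
python3 -m handwheel '[[[0,-0.1,-0.037,0,0,0,0],[0,-0.16,-0.06,0,0,0,0],[0,-0.16,-0.06,0,0,0,0],[0,-0.16,-0.06,0,0,0,0],[0,-0.15,-0.055,0,0,0,0],[0,-0.11,-0.04,0,0,0,0],[0,-0.07,-0.026,0,0,0,0],[0,-0.03,-0.01,0,0,0,0],[0,0,0,0,0,0,0],[0,0,0,0,0,0,0]]]' | tail -1
python3 - <<'E'
from h import *;from fit import W;import go
go.go([.58,-.2039,.0418],7.36)
v=np.load("v.npy")
a,b=grab("top"),grab("side");o=[]
for c,im in(("top",a),("side",b)):
    x0,x1,y0,y1,z,k=.06,.14,-.04,.13,.055,3600
    loc=[[x1,y1,z],[x1,y0,z],[x0,y0,z],[x0,y1,z]];w,h=int((y1-y0)*k),int((x1-x0)*k)
    M=cv2.getPerspectiveTransform(np.float32([proj(c,W(v,l)) for l in loc]),np.float32([[0,0],[w,0],[w,h],[0,h]]))
    o.append(cv2.warpPerspective(im,M,(w,h),flags=2))
cv2.imwrite("pics/pl2.png",np.vstack(o))
E
```

```text
grip_width: 0.503
t 26.25 pos [ 0.5683 -0.2051  0.1928] F [ 0.5  0.4 -0.7] w 0.503 d [-0.012  0.062  0.603] [-0.0041 -0.0028  0.0004]
```

View pics/pl2.png

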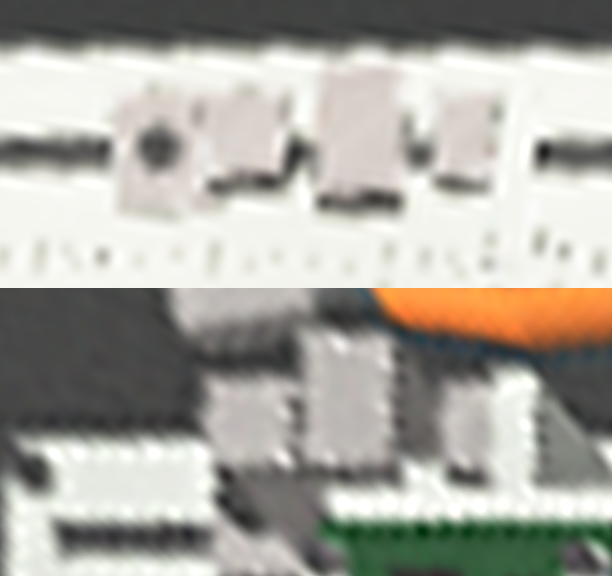

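Side and top views: the block stands between stop (face col 285) and nose (col 440), spanning cols 318–403. It is upright, square and let go. Now back to the crank.

```bash
python3 -m handwheel '[[[0,-0.012,0.04,0,-0.004,-0.003,0],[0,0,0.025,0,0,0,0],[0,0,0,0.05,0,0,0],[0,0,0,0.12,0,0,0],[0,0,0,0.12,0,0,0],[0,0,0,0.1,0,0,0],[0,0,0,0.05,0,0,0],[0,0,0,0,0,0,0],[0,0,0,0,0,0,0],[0,0,0,0,0,0,0]]]' | tail -1
python3 go.py .58 -.2039 .0418 7.36
```

```text
grip_width: 0.499
t 27.35 pos [ 0.5881 -0.1994  0.0789] F [-0.3  0.2 -0.1] w 0.499 d [-0.013 -0.035  0.148] [0.0001 0.0002 0.0019]
```

```bash
python3 -m handwheel '[[[0,-0.013,-0.02,0,0,0,0.002],[0,0,-0.016,0,0,0,0],[0,0,0,0.04,0,0,0],[0,0,0,0.05,0,0,0],[0,0,0,0.05,0,0,0],[0,0,0,0.01,0,0,0],[0,0,0,0,0,0,0],[-1,0,0,0,0,0,0],[-1,0,0,0,0,0,0],[-1,0,0,0,0,0,0]]]' 40| tail -1
rm log.npy; python3 go.py .58 -.2039 .0418 7.36; python3 crank.py 15 10 1.3
```

```text
grip_width: 0.136
t 28.35 pos [ 0.5798 -0.2055  0.0413] F [-4.1 -0.7  0.9] w 0.136 d [ 0.006  0.001 -0.002] [ 0.0004  0.0005 -0.0003]
t 28.35 C-c0 mm [ 1. -2.] r 30.1 th deg 152.8 ylocal -5.9 Ftan(on tool, fwd) 3.2 Frad -2.7 F [-4.1 -0.7  0.9] w 0.136 rot [-0.003  0.002 -1.   ]
[[-0.038, 0.014], [-0.041, 0.003], [-0.04, -0.007], [-0.037, -0.017], [-0.031, -0.026], [-0.023, -0.033], [-0.014, -0.038], [-0.003, -0.041], [0.007, -0.04], [0.017, -0.037]]
```

```bash
sed -i 's/+\[0,.002\]/+[.003,.0008]/; s/(w-c0)\/.003/(w-c0)\/.0015/' crank.py; python3 -m handwheel '[[[-1,0,-0.038,0.014,0,0,0],[-1,0,-0.041,0.003,0,0,0],[-1,0,-0.040,-0.007,0,0,0],[-1,0,-0.037,-0.017,0,0,0],[-1,0,-0.031,-0.026,0,0,0],[-1,0,-0.023,-0.033,0,0,0],[-1,0,-0.014,-0.038,0,0,0],[-1,0,-0.003,-0.041,0,0,0],[-1,0,0.007,-0.040,0,0,0],[-1,0,0,0,0,0,0]]]' | tail -1
python3 crank.py 15 10 1.3; python3 go.py 0 0 0 7.36
```

```text
grip_width: 0.131
t 29.35 C-c0 mm [-2.6  1. ] r 32.4 th deg -36.3 ylocal -5.4 Ftan(on tool, fwd) 0.9 Frad -8.6 F [ 6.6 -5.5 -6.4] w 0.131 rot [-0.014  0.064 -0.998]
[[0.036, -0.02], [0.04, -0.01], [0.041, 0.001], [0.039, 0.011], [0.035, 0.021], [0.028, 0.029], [0.02, 0.036], [0.01, 0.04], [-0.001, 0.041], [-0.011, 0.039]]
t 29.35 pos [ 0.5465 -0.2093  0.0959] F [ 6.6 -5.5 -6.4] w 0.131 d [ 1.11  -2.083  0.235] [ 0.0102  0.0023 -0.0004]
```

```bash
python3 -m handwheel '[[[-1,0,0.034,-0.018,0.004,0.001,0],[-1,0,0.038,-0.008,0.004,0.001,0],[-1,0,0.040,0.003,0.002,0,0],[-1,0,0.038,0.013,0,0,0],[-1,0,0.034,0.023,0,0,0],[-1,0,0.027,0.031,0,0,0],[-1,0,0.018,0.037,0,0,0],[-1,0,0.008,0.040,0,0,0],[-1,0,0,0,0,0,0],[-1,0,0,0,0,0,0]]]' | tail -1
python3 crank.py 10 10 1.3; python3 go.py 0 0 0 7.36
```

```text
grip_width: 0.128
t 30.35 C-c0 mm [-0.7  1.9] r 30.9 th deg 85.8 ylocal -6.1 Ftan(on tool, fwd) -0.7 Frad 1.1 F [0.9 0.7 0.7] w 0.128 rot [-0.002 -0.013 -1.   ]
[[-0.0, 0.027], [-0.005, 0.027], [-0.01, 0.025], [-0.014, 0.023], [-0.018, 0.021], [-0.021, 0.017], [-0.024, 0.013], [-0.026, 0.009], [-0.027, 0.004], [-0.027, -0.0]]
t 30.35 pos [ 0.5981 -0.2033  0.073 ] F [0.9 0.7 0.7] w 0.128 d [ 1.112 -2.266  0.319] [-0.002   0.0003 -0.0001]
```

```bash
python3 -m handwheel '[[[-1,0,0,0.027,-0.002,0,0],[-1,0,-0.005,0.027,0,0,0],[-1,0,-0.010,0.025,0,0,0],[-1,0,-0.014,0.023,0,0,0],[-1,0,-0.006,0.008,0,0,0],[-1,0,-0.006,0.008,0,0,0],[-1,0,-0.007,0.007,0,0,0],[-1,0,-0.007,0.007,0,0,0],[-1,0,-0.007,0.007,0,0,0],[-1,0,-0.008,0.006,0,0,0]]]' | tail -1
python3 crank.py 5 10 1.2; python3 go.py 0 0 0 7.36
```

```text
grip_width: 0.133
t 31.35 C-c0 mm [-1.1  2.2] r 28.8 th deg 126.2 ylocal -6.1 Ftan(on tool, fwd) -6.5 Frad 2.1 F [5.  4.5 4. ] w 0.133 rot [-0.006  0.027 -1.   ]
[[-0.008, 0.01], [-0.009, 0.009], [-0.009, 0.008], [-0.01, 0.007], [-0.011, 0.007], [-0.011, 0.006], [-0.012, 0.005], [-0.012, 0.004], [-0.012, 0.002], [-0.012, 0.001]]
t 31.35 pos [ 0.5901 -0.2044  0.054 ] F [5.  4.5 4. ] w 0.133 d [ 1.115 -2.241  0.148] [0.0044 0.0009 0.    ]
```

```bash
python3 -m handwheel '[[[-1,0,-0.009,0.011,0.004,0.001,0],[-1,0,-0.010,0.010,0,0,0],[-1,0,-0.010,0.009,0,0,0],[-1,0,-0.011,0.008,0,0,0],[-1,0,-0.012,0.007,0,0,0],[-1,0,-0.012,0.006,0,0,0],[-1,0,-0.013,0.005,0,0,0],[-1,0,-0.013,0.004,0,0,0],[-1,0,-0.013,0.003,0,0,0],[-1,0,-0.013,0.002,0,0,0]]]' | tail -1
python3 crank.py 5 10 1.2; python3 go.py 0 0 0 7.36
```

```text
grip_width: 0.133
t 32.35 C-c0 mm [-1.5  2.5] r 28.0 th deg 128.7 ylocal -6.3 Ftan(on tool, fwd) -3.4 Frad 20.2 F [17.7  2.8 -9.9] w 0.133 rot [-0.01   0.064 -0.998]
[[-0.008, 0.009], [-0.009, 0.009], [-0.01, 0.008], [-0.01, 0.007], [-0.011, 0.006], [-0.011, 0.005], [-0.012, 0.004], [-0.012, 0.003], [-0.012, 0.002], [-0.013, 0.001]]
t 32.35 pos [ 0.5884 -0.2048  0.0538] F [17.7  2.8 -9.9] w 0.133 d [ 1.118 -2.237  0.06 ] [0.0102 0.0017 0.0002]
```

```bash
rm -f log.npy; sed -i 's/+\[.003,.0008\]/+[.0018,.0048]/; s/(w-c0)\/.0015/(w-c0)\/.0007/' crank.py; python3 crank.py 5 8 1.9
python3 - <<'E'
from h import *;from fit import W
v=np.load("v.npy");v[:2]+=.003*np.array([np.cos(v[2]),np.sin(v[2])])
cv2.imwrite("pics/top6.png",grab("top"));cv2.imwrite("pics/side6.png",grab("side"))
cv2.imwrite("pics/s6c.png",cv2.resize(cv2.imread("pics/side6.png")[150:230,280:370],None,fx=7,fy=7,interpolation=2))
E
```

```text
t 32.35 C-c0 mm [-0.5  0.4] r 29.4 th deg 131.4 ylocal -6.3 Ftan(on tool, fwd) -4.4 Frad 20.0 F [17.7  2.8 -9.9] w 0.133 rot [-0.01   0.064 -0.998]
[[-0.014, 0.014], [-0.015, 0.013], [-0.016, 0.012], [-0.017, 0.01], [-0.018, 0.009], [-0.019, 0.007], [-0.019, 0.006], [-0.02, 0.004]]
```

View pics/s6c.png

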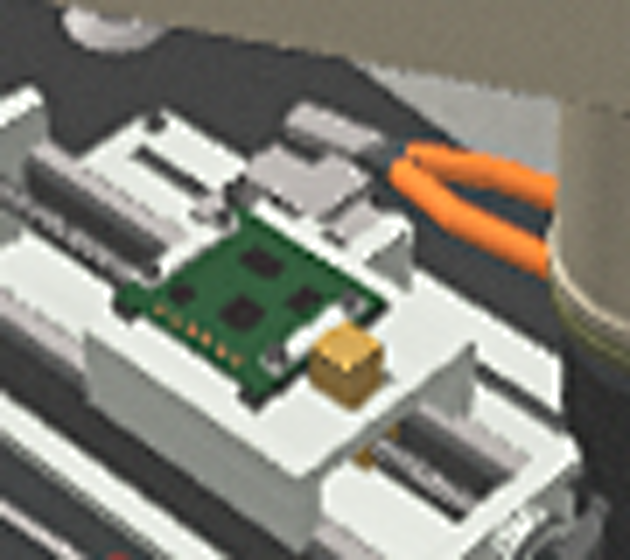

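```bash
cat > nose.py <<'E'
from h import *;from fit import W
import sys
v=np.load("v.npy")
def prof(im,x,z=.054,y0=-.06,y1=.13,k=1000):
    ys=np.arange(y0,y1,1/k);g=cv2.cvtColor(im,cv2.COLOR_BGR2GRAY)
    acc=[]
    for dx in(-.002,0,.002):
        P=np.float32([proj("top",W(v,[x+dx,y,z])) for y in ys]);acc.append(cv2.remap(g,P[:,0].reshape(1,-1),P[:,1].reshape(1,-1),1)[0])
    return ys,np.mean(acc,0)
for f in sys.argv[1:]:
    y,p=prof(cv2.imread(f"pics/{f}.png"),.099)
    d=np.diff((p>165).astype(int));print(f,[(round(float(y[i]),3),int(d[i])) for i in np.where(d)[0]])
    y,p=prof(cv2.imread(f"pics/{f}.png"),.099);print(p[::3].astype(int).tolist())
E
python3 nose.py top0 top3 top6
```

```text
top0 [(0.008, 1), (0.038, -1), (0.05, 1), (0.079, -1), (0.092, 1), (0.099, -1)]
[118, 124, 130, 126, 127, 121, 112, 119, 128, 132, 127, 122, 122, 117, 109, 113, 124, 129, 123, 118, 117, 115, 106, 173, 249, 247, 243, 218, 214, 213, 214, 215, 202, 150, 121, 122, 98, 170, 220, 218, 217, 215, 217, 217, 228, 225, 195, 141, 94, 91, 115, 191, 220, 170, 111, 112, 111, 118, 112, 114, 114, 104, 102, 116]
top3 [(-0.019, 1), (0.01, -1), (0.05, 1), (0.079, -1), (0.092, 1), (0.099, -1)]
[119, 124, 130, 126, 126, 121, 113, 119, 127, 132, 126, 122, 123, 99, 199, 246, 247, 233, 202, 212, 214, 215, 218, 187, 142, 129, 120, 116, 117, 115, 107, 106, 119, 126, 120, 122, 99, 172, 221, 219, 217, 217, 218, 218, 228, 225, 195, 141, 93, 90, 116, 192, 220, 170, 112, 113, 112, 119, 114, 117, 115, 104, 102, 116]
top6 [(-0.006, 1), (0.046, -1), (0.05, 1), (0.079, -1), (0.092, 1), (0.099, -1)]Traceback (most recent call last):
  File "nose.py", line 13, in <module>
    y,p=prof(cv2.imread(f"pics/{f}.png"),.099);print(p[::3].astype(int).tolist())
        ~~~~^^^^^^^^^^^^^^^^^^^^^^^^^^^^^^^^^^
  File "nose.py", line 8, in prof
    P=np.float32([proj("top",W(v,[x+dx,y,z])) for y in ys]);acc.append(cv2.remap(g,P[:,0].reshape(1,-1),P[:,1].reshape(1,-1),1)[0])
                  ~~~~^^^^^^^^^^^^^^^^^^^^^^^
  File "h.py", line 11, in proj
    c=viewer.calibration(cam);K=np.array(c["K"]);p=np.array(c["R"])@np.array(X)+np.array(c["t"])
ValueError: time passes only in moves, steps and waits
```

```bash
cat >> h.py <<'E'
import functools
_cal=viewer.calibration
class V:
    def __getattr__(s,n): return getattr(_v,n)
    calibration=staticmethod(functools.lru_cache(None)(_cal))
_v=viewer;viewer=V()
E
sed -i '/print(p\[::3\]/d' nose.py
python3 -m handwheel '[[[-1,0,0,0,0.004,0,0],[-1,0,0,0,0.004,0.001,0],[-1,0,0,0,0.003,0,0],[-1,0,0,0,0,0,0],[-1,0,-0.013,0.015,0,0,0],[-1,0,-0.014,0.014,0,0,0],[-1,0,-0.015,0.013,0,0,0],[-1,0,-0.016,0.012,0,0,0],[-1,0,-0.016,0.011,0,0,0],[-1,0,-0.017,0.010,0,0,0]]]' | tail -1
python3 crank.py 5 8 1.9; python3 go.py 0 0 0 7.36
python3 - <<'E'
from h import *
cv2.imwrite("pics/top7.png",grab("top"))
E
python3 nose.py top6 top7
```

```text
grip_width: 0.131
t 33.45 C-c0 mm [-0.5  0.5] r 29.8 th deg 154.8 ylocal -6.1 Ftan(on tool, fwd) -9.7 Frad 1.3 F [8.8 4.8 3. ] w 0.131 rot [-0.008  0.025 -1.   ]
[[-0.018, 0.008], [-0.019, 0.006], [-0.019, 0.004], [-0.02, 0.003], [-0.02, 0.001], [-0.02, -0.001], [-0.02, -0.003], [-0.019, -0.004]]
t 33.45 pos [ 0.5791 -0.2058  0.0463] F [8.8 4.8 3. ] w 0.131 d [ 1.118 -2.194  0.121] [0.004  0.0013 0.0002]
top6 [(-0.006, 1), (0.046, -1), (0.05, 1), (0.079, -1), (0.092, 1), (0.099, -1)]
top7 [(-0.006, 1), (0.048, -1), (0.049, 1), (0.079, -1), (0.092, 1), (0.099, -1)]
```

```bash
python3 -m handwheel '[[[-1,0,0,0,0.003,0.001,0],[-1,0,0,0,0,0,0],[-1,0,0,0,0,0,0],[-1,0,0,0,0,0,0],[-1,0,0,0,0,0,0],[-1,0,0,0,0,0,0],[-1,0,-0.016,0.007,0,0,0],[-1,0,-0.016,0.006,0,0,0],[-1,0,-0.017,0.005,0,0,0],[-1,0,-0.017,0.004,0,0,0]]]' | tail -1
python3 crank.py 5 8 1.9; python3 go.py 0 0 0 7.36
python3 - <<'E'
from h import *
cv2.imwrite("pics/top8.png",grab("top"))
E
python3 nose.py top8
```

```text
grip_width: 0.13
t 34.5 C-c0 mm [-0.4  0.8] r 29.5 th deg 173.9 ylocal -6.0 Ftan(on tool, fwd) -9.7 Frad 2.2 F [ 9.6  2.7 -1.1] w 0.13 rot [-0.004  0.025 -1.   ]
[[-0.02, 0.001], [-0.02, -0.0], [-0.02, -0.002], [-0.019, -0.004], [-0.019, -0.006], [-0.019, -0.007], [-0.018, -0.009], [-0.017, -0.01]]
t 34.5 pos [ 0.5697 -0.207   0.0443] F [ 9.6  2.7 -1.1] w 0.13 d [ 1.117 -2.156  0.119] [0.0039 0.0007 0.0002]
top8 [(-0.006, 1), (0.079, -1), (0.092, 1), (0.099, -1)]
```

```bash
python3 -m handwheel '[[[-1,0,0,0,0.003,0,0],[-1,0,0,0,0,0,0],[-1,0,0,0,0,0,0],[-1,0,0,0,0,0,0],[-1,0,0,0,0,0,0],[-1,0,0,0,0,0,0],[-1,0,-0.014,0.001,0,0,0],[-1,0,-0.014,0,0,0,0],[-1,0,-0.014,-0.001,0,0,0],[-1,0,-0.014,-0.002,0,0,0]]]' | tail -1
python3 crank.py 5 8 1.9; python3 go.py 0 0 0 7.36
```

```text
grip_width: 0.132
t 35.55 C-c0 mm [-0.1  1.1] r 29.2 th deg -166.5 ylocal -6.0 Ftan(on tool, fwd) -12.4 Frad 3.1 F [11.2  1.7 -5.9] w 0.132 rot [-0.006  0.018 -1.   ]
[[-0.019, -0.005], [-0.019, -0.007], [-0.018, -0.009], [-0.017, -0.01], [-0.016, -0.012], [-0.015, -0.013], [-0.014, -0.014], [-0.013, -0.015]]
t 35.55 pos [ 0.5601 -0.2082  0.0455] F [11.2  1.7 -5.9] w 0.132 d [ 1.116 -2.117  0.137] [0.0029 0.0009 0.0001]
```

```bash
python3 -m handwheel '[[[-1,0,0,0,0.002,0,0],[-1,0,0,0,0,0,0],[-1,0,0,0,0,0,0],[-1,0,0,0,0,0,0],[-1,0,0,0,0,0,0],[-1,0,0,0,0,0,0],[-1,0,0,0,0,0,0],[-1,0,-0.014,-0.004,0,0,0],[-1,0,-0.014,-0.005,0,0,0],[-1,0,-0.014,-0.006,0,0,0]]]' | tail -1
python3 crank.py 5 8 1.9; python3 go.py 0 0 0 7.36
```

```text
grip_width: 0.128
t 36.55 C-c0 mm [0.2 1.3] r 29.3 th deg -150.5 ylocal -5.9 Ftan(on tool, fwd) -16.1 Frad 2.0 F [12.9  1.5 -9.6] w 0.128 rot [-0.007  0.015 -1.   ]
[[-0.017, -0.011], [-0.016, -0.012], [-0.015, -0.013], [-0.014, -0.015], [-0.012, -0.016], [-0.011, -0.017], [-0.009, -0.018], [-0.008, -0.018]]
t 36.55 pos [ 0.5528 -0.209   0.0486] F [12.9  1.5 -9.6] w 0.128 d [ 1.114 -2.088  0.156] [0.0023 0.0011 0.    ]
```

```bash
python3 -m handwheel '[[[-1,0,0,0,0,0,0],[-0.3,0,0,0,0,0,0],[-0.3,0,0,0,0,0,0],[-0.3,0,0,0,0,0,0],[-0.3,0,0,-0.02,0,0,0],[-0.3,0,0,-0.06,0,0,0],[-0.3,0,0,-0.1,0,0,0],[-0.3,0,0,-0.15,0,0,0],[-0.3,0,0,-0.1,0,0,0],[-0.3,0,0,0,0,0,0]]]' | tail -2
python3 go.py 0 0 0 7.36
python3 - <<'E'
from h import *
a,b=grab("top"),grab("side");cv2.imwrite("pics/top9.png",a)
for c in("top","side"):print([(np.round(r["point"]),round(r["p"],2)) for n in("handle","nut_lug") for r in viewer.search_frame(c,n)[:1]])
a=cv2.resize(a[155:225,270:370],(600,420),interpolation=2);b=cv2.resize(b[150:250,280:380],None,fx=2,fy=2,interpolation=2)
b=cv2.copyMakeBorder(b,0,220,0,0,0);cv2.imwrite("pics/fin.png",np.hstack([a,b]))
E
python3 nose.py top9
```

```text
ft_force: [0.8, -1.1, 0.4]
grip_width: 0.348
t 37.55 pos [ 0.5475 -0.2093  0.1603] F [ 0.8 -1.1  0.4] w 0.348 d [ 1.114 -2.069  0.62 ] [ 0.0011  0.001  -0.    ]
[(array([360., 188.]), 0.57), (array([333., 191.]), 0.55)]
[(array([359., 235.]), 0.68)]
top9 [(-0.005, 1), (0.079, -1), (0.092, 1), (0.099, -1)]
```

View pics/fin.png

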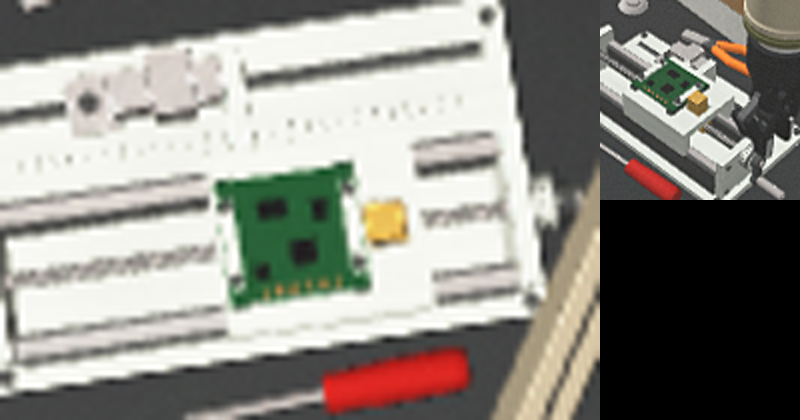

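```bash
python3 -m handwheel '[[[-0.3,0,0,-0.05,0,0,0],[-0.3,0,0,-0.05,0,0,0],[-0.3,0,0,0,0,0,0],[-0.3,0,0,0,0,0,0],[-0.3,0,0,0,0,0,0],[-0.3,0,0,0,0,0,0],[-0.3,0,0,0,0,0,0],[-0.3,0,0,0,0,0,0],[-0.3,0,0,0,0,0,0],[-0.3,0,0,0,0,0,0]]]' | tail -2; python3 -c "
from rig import workorder;print(workorder.hand_in())"
```

```text
ft_force: [-0.0, -0.4, 0.7]
grip_width: 0.349
the job is handed in; nothing more can be done
None
```

I wound the carriage back to a gap of about 40 mm and stood the grey steel block upright in it. I then wound forward until the nose nipped the block against the stop, let go of the crank and handed the job in at about 39 s.

**Nip force:** this is an estimate from the force at the handle; I could not measure it directly. The handle force rose from 9.7 N driving to 16.1 N at the end. That suggests about 65–80 N while pushing, or 50–65 N after letting go. The tool shifted about 5 mm between the last cranking reading and the end of the lift. If part of that was before the fingers opened, the nip could be up to about 72 N.

**Last checks:**
- **Block:** the last top picture shows stop, block and nose touching, with the block square and centred.
- **Nut:** the last crank movement was forward against the load, so the nut should be pushing forward. I did not measure the lug's position in the window.
- **Robot:** it was clear of everything, with wrist force near zero.

**What went wrong on the way:**
- The first grasp of the block missed and turned it about 3°. The second grasp held.
- The handle slipped a few millimetres in the pads while cranking, so my crank angles are only good to a few degrees.
- I gripped the handle too high at first and had to grip it again.

I did not re-measure the bystanders; none looked moved in the pictures.

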